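# Tighten the sample-holder nut with a break-over torque wrench

### The arm

A 7-joint arm with a two-finger parallel gripper is mounted at the origin on the work surface. World frame = base frame: x ahead of the robot, y to its left, z up, the work surface at z = 0. Lengths are in m, angles in rad, forces in N, time in s.
With the tool pointing down it reaches from about 0.4 to 0.875 m from the base axis. Payload 19.3 kg.
Tool frame: the origin (TCP) lies where the fingers leave the gripper's body, on its centre line; the fingertips stand bot.tip_reach ahead of it and the grasp point (between the pads) lies 54 mm ahead of it (bot.tip_reach is the distance from the TCP to the fingertips, in m); z points along the fingers, y is the line along which they close (so a half turn about z gives the same grasp; the last joint's range is limited). The gripper opens to 85 mm and grips with 20 to 120 N. Pads are 22 mm wide; open, the fingers measure 114 mm over their backs; the gripper's body (76 mm by 85 mm) begins 54 mm behind the grasp point. The pads swing forward as they close: fully open they stand 13 mm farther back than shut.
Start: joints at [1.275, 0.521, -0.036, 1.599, 0.021, 1.021, -0.113], TCP at [0.14, -0.609, 0.304] pointing down, gripper open.
Joint ranges: [-2.91, 2.91], [-0.3, 2.13], [-1.5, 1.42], [0.17, 2.43], [-1.26, 4.41], [0.16, 1.93], [-2.52, 2.52]. Speed limits (rad/s): [1.89, 1.89, 2.39, 2.39, 3.01, 3.01, 3.01].

### API

Orientations are given as [roll, pitch, yaw] about the fixed x, y, z axes, in that order (R = Rz(yaw) Ry(pitch) Rx(roll)).
In Python, from workcell import bot gives the robot as it stands. The module is installed in compiled form; this text tells all that it offers.
- The arm moves only by the shell command python3 -m jog 'ROWS' [FORCE]. ROWS is JSON, a list that holds one entry, the list of rows, each a list of 7 numbers: the shift along the tool's x, y, z in mm, then the turn, a rotation vector about the tool's x, y, z in rad, then the opening, from 0 (shut) to 1 (fully open). In form: [[[tx, ty, tz, wx, wy, wz, fingers], ...]]. A call has 1 to 5 rows; each row shifts and turns the commanded pose from where the row before left it, along the tool's axes as they then stand; what a row does not reach is not made up. A row lasts 1/10 s, in which the tool goes at most 50 mm and 8.59 degrees, less where a joint would pass 70% of its speed; a pose out of reach is approached as far as the arm can. A call is refused whole if a number of a shift passes 50 or a number of a turn 0.15, either way. A call with a gripper value outside its range is refused whole. The fingers move at their own pace and stop on an object; FORCE is the grip in N (left out, the last holds). Time passes only in rows, so rows that do not move let the fingers close. It gives the time, the measured TCP pose, the force, the opening and the grip force at its end, in the units of the state.
- bot.observe(): the state, without advancing time (a new reading comes with each control period).
- bot.grab_frame(name): name is "scene" or "top"; returns a dict with "img" (480x640x3 uint8, red, green, blue), "intrinsics" (3x3 intrinsics, pixels), "R" (3x3) and "t" (3): a world point X has camera coordinates R X + t. Camera axes: x right, y down, z forward; pixel columns grow to the right and rows downward; lengths in m; the calibration is good to about 2 mm. A picture is of the moment at which its call begins. There is no depth.
- bot.job_done(): hands the job in; it is judged then, once.
Trained networks look in a picture, given as the dict that the camera call returned (one of the last four; its "shot" number tells which), for a name from the list of things; names that differ only in an ending like _2 or _b are one class to them, and where a whole thing is asked for, a point or a joint stands for the part that bears it (a point fixed in the world has none). Each returns a list of dicts, best first, with "conf" (0 to 1); they miss things now and then, are a little off and sometimes report something else, mostly with a low value. They report only what shows in the picture. A call takes as long as a camera call.
- bot.trace(query, picture): "region" (480x640 bool, what is visible of it).
- bot.spot_point(query, picture): "xyz" ([x, y, z] in m, in world coordinates, good to about 4 mm: a listed point, or the origin of a listed thing).
The state is a dict: "clock": time; "qpos": joint angles; "qd": joint speeds; "joint_efforts": joint torques, N m; "position": TCP position; "tool_rot": TCP orientation; "force": force on the tool from outside, world axes, zero at the start; "moment": the same for the moment, N m; "grip_width": finger opening in m; "finger_force": force on a finger pad.
Only numpy, scipy, OpenCV 4.12 (cv2) and the standard library are available. Lean on these libraries where they do the work, as an engineer would, in place of code of your own. Each camera call takes 0.05 s, during which the arm holds its last target. There are 200 camera calls.

### The job

Gently fit the torque wrench squarely and fully down on the brass nut that holds the wooden disc on the slotted plate, and tighten the nut clockwise (seen from above) by the wrench's handle until the wrench breaks over with a click, then stop at once. Ease off without turning the nut back, and leave the wrench sitting on the nut, handle sprung back straight, with nothing else on the bench disturbed.

Things in the scene. Friction and masses are not known exactly. Their poses are not given: they have to be found in the camera images.
- wrench_knob (a point): Centre of the red square knob on top of the torque wrench: 30 x 30 mm across, 44 mm tall, sides parallel to this frame's x and y. x points along the straight handle, z up. Below the knob is a round steel head 54 mm across, its top 22 mm and its underside 46 mm below this point. The wrench weighs about 0.55 kg, mostly in the head. At the start it stands upright on the work board.
- wrench_foot (a point): Centre of the wrench's foot, 60 mm below the knob's centre, same axes. Four square dogs (16 mm, rounded ends) hang 14 mm from the head down to this level, within 45 mm square, leaving a cross-shaped gap 13.5 mm wide along x and y that drops over the nut's lugs, in any of four quarter turns. Fully down, this point is 14 mm below the nut's top.
- wrench_grip (a point): Middle of the black part of the wrench's handle, 140 mm out from the knob's axis and 34 mm below the knob's centre; the bar there is 20 mm wide and 20 mm high, the black part 75 mm long (110 to 185 mm out). x points outward along the handle, z up. Swung 5 mm sideways here relative to the head (0.036 rad), the wrench has clicked; pushed 24 mm (0.17 rad), it is past the click and the job is spoilt.
- wrench_root (a point): Point on the handle 35 mm out from the knob's axis. The handle is sprung straight. Turned clockwise from above with about 0.9 N m (6.5 N at the grip) it breaks over: it swings about the knob's axis relative to the head and the resistance drops at once, by a fifth within 8 mm of swing at the grip, by half within 20 mm; at 0.25 rad is a rigid stop. Let go, it springs straight. Turned the other way it is rigid.
- nut_top (a point): Centre of the top of the brass nut, 98 mm above the table: four lugs in a cross, 44 mm tip to tip, each 10 mm wide and 16 mm tall, x and y along the lugs, z up. It turns clockwise with slight friction (0.15 N m, about 1 N at the handle's grip) for an unknown 0.3 to 1.05 rad, then seats hard; nothing shows where. Turned back 0.12 rad from there it counts as loose.
- plate: Fixed grey slotted metal plate, 200 x 200 x 30 mm, origin under its centre, on the grey work board (top 18 mm above the table); carries a wooden disc 120 mm across, its top 52 mm above the board, a steel washer, and the nut at the centre. Nothing on it reaches higher than the nut.
- caliper: Digital caliper lying flat, dark steel bar 200 mm long with a black body, behind the middle of the board; bystander. Leave it where it is; origin at its underside.
- petri_dish: Shallow clear dish, 90 mm across, 16 mm high; bystander. Leave it where it is; origin at its underside.
- wood_spool: Turned wooden spool, 84 mm across, 68 mm high; bystander. Leave it where it is; origin at its underside.
- screwdriver: Screwdriver with a red handle lying on the board; bystander. Leave it where it is; origin at its underside.
- spare_washer: Small steel washer, 28 mm across, 4 mm thick, lying on the near part of the board; bystander. Leave it where it is; origin at its underside.
- pen_mug: White mug, 76 mm across, 90 mm high, at the left edge of the board; bystander. Leave it where it is; origin at its underside.
- wood_disc: Pale wooden disc, 90 mm across, 22 mm high, at the right edge of the board; bystander. Leave it where it is; origin at its underside.

How it is judged:
On the way, in this order (a step that is already met when the one before it is completed fails the run):
1. the wrench is fully down on the nut, upright (horizontal distance between wrench_knob and nut_top below 0.006 m and z of wrench_knob in the frame of nut_top below 0.05 m and angle between wrench_knob's own z axis and vertical below 0.15 rad), for 0.2 s.
2. the wrench, on the nut, breaks over: the handle's grip swings at least 5 mm clockwise relative to the head (all of step 1 and y of wrench_grip in the frame of wrench_knob below -0.005 m), for 0.02 s.
At the end, for the whole second after the job is handed in: The wrench sits still, upright (within 0.15 rad) and fully down on the nut (knob within 6 mm of the nut's axis and less than 50 mm above its top), its handle sprung back straight (grip within 4 mm), released; and the nut still tight, turned back by less than 0.12 rad (all of step 1 and y of wrench_grip in the frame of wrench_knob above -0.004 m and value of joint nut above -0.12 rad and linear speed of wrench below 0.02 m/s); the robot touches nothing.
It fails at once if the handle is pushed on after the click (grip swung 24 mm or more, relative to the head) (y of wrench_grip in the frame of wrench_knob below -0.024 m).
It fails at once if the wrench is pressed or wrenched hard on the nut or plate (over 120 N in all, twice what the click needs) (contact force between wrench and plate above 120 N).
It fails at once if a bystander is moved more than 20 mm (distance of any of caliper, petri_dish, wood_spool, screwdriver, spare_washer, pen_mug, wood_disc from where it was at the start of the episode above 0.02 m).
It also fails if it takes over 72 s, if anything falls off the work surface, if the arm or the gripper's body presses on something with over 40 N, if the wrist force passes 120 N, or if a joint passes its speed limit or range.

## Working session

There is one attempt and no reset: what is moved stays moved. The work goes in short steps, Python scripts to look and compute and a shell command to move; the robot and the scene stay as the last step left them, time stands still between calls to the robot, and variables do not carry over. Pictures are saved under pics/ and viewed, at most 10 in all, crops included, and the job is handed in when it is done.

```bash
mkdir -p pics
cat > h.py <<'E'
import numpy as np, cv2
from workcell import bot
def snap(cam,name=None):
    f=bot.grab_frame(cam)
    if name: cv2.imwrite('pics/'+name,cv2.cvtColor(f['img'],cv2.COLOR_RGB2BGR))
    return f
def proj(f,X):
    c=f['R']@np.array(X,float)+f['t']; p=f['intrinsics']@c; return p[:2]/p[2]
def ray(f,uv,z):
    d=f['R'].T@np.linalg.solve(f['intrinsics'],[uv[0],uv[1],1.]); o=-f['R'].T@f['t']
    return o+d*(z-o[2])/d[2]
E
python3 - <<'E'
from h import *
np.set_printoptions(precision=4,suppress=True)
s=bot.observe(); print(s); print(bot.tip_reach)
for c in('top','scene'):
    f=snap(c,c+'1.png'); print(c,-f['R'].T@f['t'],f['intrinsics'][0,0])
    for q in('wrench_knob','wrench_foot','wrench_grip','wrench_root','nut_top','plate'):
        print(q,[(np.round(d['xyz'],4),round(d['conf'],2)) for d in bot.spot_point(q,f)[:2]])
E
```

```text
{'clock': 0.0, 'qpos': array([ 1.2748,  0.522 , -0.0363,  1.6   ,  0.0212,  1.0211, -0.1128]), 'qd': array([-0.0015,  0.0001, -0.0006,  0.0001, -0.001 , -0.0013,  0.0005]), 'joint_efforts': array([  0.0002, -92.7107,   1.9798, -36.9924,   0.0178,   0.0085,
         0.    ]), 'position': array([ 0.1399, -0.6089,  0.3033]), 'tool_rot': array([-3.1405,  0.0001,  0.2258]), 'force': array([0.709 , 0.4732, 0.343 ]), 'moment': array([ 0.0236, -0.0025, -0.0182]), 'finger_force': 0.0, 'grip_width': 0.08536366553830278}
0.0726
top [0.3552 0.0077 1.3043] 556.0750506905312
wrench_knob [(array([0.5668, 0.2019, 0.08  ]), 0.73)]
wrench_foot [(array([0.5668, 0.2093, 0.0179]), 0.61)]
wrench_grip [(array([0.6989, 0.161 , 0.0482]), 0.66)]
wrench_root [(array([0.6013, 0.1942, 0.0434]), 0.98)]
nut_top [(array([ 0.5193, -0.1855,  0.0992]), 0.56), (array([0.6997, 0.1574, 0.0468]), 0.2)]
plate [(array([ 0.5261, -0.1854,  0.0139]), 0.81)]
scene [ 1.2017 -0.9139  0.8188] 551.0464875778828
wrench_knob [(array([0.5682, 0.2085, 0.0777]), 0.87), (array([ 0.7652, -0.0747,  0.0203]), 0.36)]
wrench_foot [(array([0.5667, 0.2074, 0.0134]), 0.85)]
wrench_grip [(array([0.7014, 0.1567, 0.0424]), 0.85)]
wrench_root [(array([0.604 , 0.1912, 0.0426]), 0.81), (array([ 0.7653, -0.0785,  0.0202]), 0.45)]
nut_top [(array([ 0.5214, -0.1807,  0.1029]), 0.82)]
plate [(array([ 0.5194, -0.1859,  0.0203]), 0.58)]
```

View pics/top1.png

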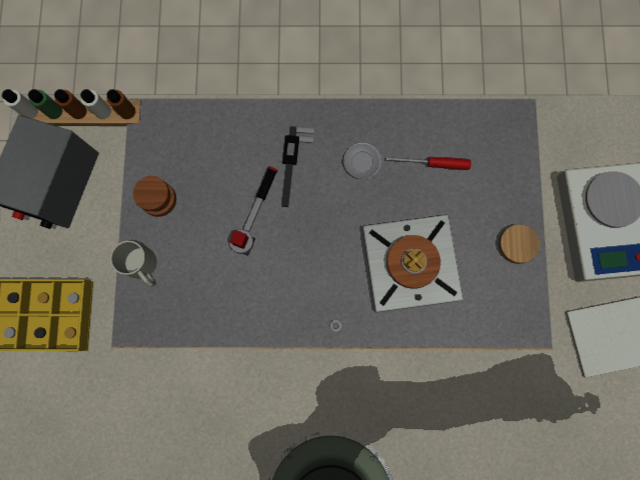

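View pics/scene1.png

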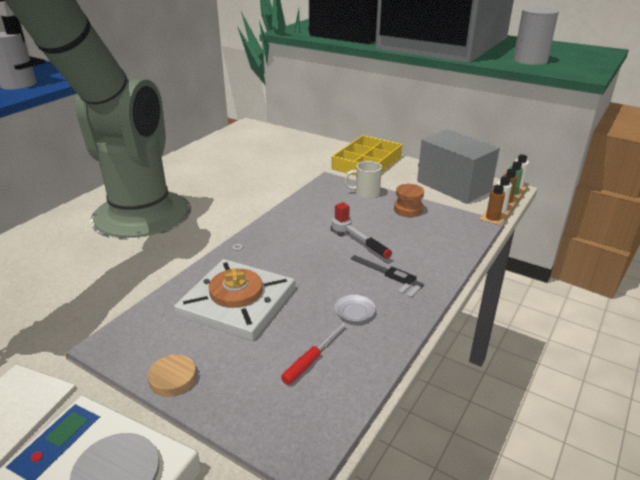

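Run:
```python
from h import *
a=cv2.imread('pics/top1.png');b=cv2.imread('pics/scene1.png')
def z(i,cx,cy,w,h): return cv2.resize(i[cy-h//2:cy+h//2,cx-w//2:cx+w//2],(400,300),interpolation=cv2.INTER_CUBIC)
cv2.imwrite('pics/crop1.png',np.vstack([np.hstack([z(a,413,261,40,30),z(a,252,212,120,90)]),np.hstack([z(b,236,280,60,45),z(b,360,230,100,76)])]))
```

```text
(no output)
```

View pics/crop1.png

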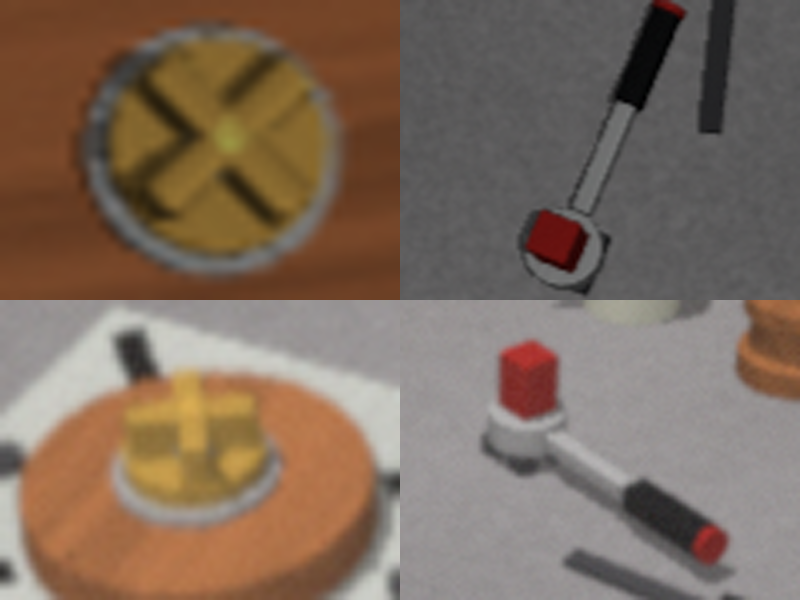

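```bash
cat > fit.py <<'E'
from h import *
from scipy.optimize import minimize
S=6
def box(x,y,yaw,hx,hy,z0,z1):
    c,s=np.cos(yaw),np.sin(yaw)
    return [[x+c*a*hx-s*b*hy,y+s*a*hx+c*b*hy,z] for a in(-1,1) for b in(-1,1) for z in(z0,z1)]
def mask(f,pts,o,n):
    p=np.array([(proj(f,q)-o+.5)*S for q in pts]); m=np.zeros((n*S,n*S),np.uint8)
    cv2.fillConvexPoly(m,cv2.convexHull(np.round(p*16).astype(np.int32)),1,shift=4); return m
def soft(m,n): return cv2.resize(m.astype(np.float32),(n,n),interpolation=cv2.INTER_AREA)
def redmap(f,o,n):
    i=f['img'][o[1]:o[1]+n,o[0]:o[0]+n].astype(np.float32); r=(i[...,0]-np.maximum(i[...,1],i[...,2]))
    return np.clip(r/(0.6*np.percentile(r,99)),0,1)
def knob(fs,x0,zc):
    D=[]
    for f in fs:
        o=np.round(proj(f,[x0[0],x0[1],zc])).astype(int)-24; D.append((f,o,redmap(f,o,48)))
    c=lambda p:sum(np.mean((soft(mask(f,box(p[0],p[1],p[2],.015,.015,zc-.022,zc+.022),o,48),48)-r)**2) for f,o,r in D)
    r=minimize(c,x0,method='Nelder-Mead',options=dict(initial_simplex=np.array(x0)+np.array([[0,0,0],[.006,0,0],[0,.006,0],[0,0,.2]])))
    return r.x,r.fun
def nut(fs,x0,zt=.098):
    D=[]
    for f in fs:
        o=np.round(proj(f,[x0[0],x0[1],zt])).astype(int)-24; i=f['img'][o[1]:o[1]+48,o[0]:o[0]+48].astype(np.float32)
        D.append((f,o,i[...,0]+i[...,1]))
    def c(p):
        t=0
        for f,o,g in D:
            x,y,w=p; m=mask(f,box(x,y,w,.022,.005,zt,zt),o,48)|mask(f,box(x,y,w,.005,.022,zt,zt),o,48)
            k=cv2.dilate(m,np.ones((5*S//2,5*S//2),np.uint8))-m
            m=soft(m,48);k=soft(k,48); mu=(g*m).sum()/m.sum(); v=((g-mu)**2*m).sum()/m.sum()
            t-=(mu-(g*k).sum()/k.sum())/(g.std()) - .5*np.sqrt(v)/g.std()
        return t
    best=None
    for w in np.arange(0,np.pi/2,.12):
        r=minimize(c,[x0[0],x0[1],w],method='Nelder-Mead',options=dict(initial_simplex=np.array([x0[0],x0[1],w])+np.array([[0,0,0],[.004,0,0],[0,.004,0],[0,0,.1]])))
        if best is None or r.fun<best.fun: best=r
    return best.x,best.fun
E
python3 - <<'E'
from fit import *
fs=[bot.grab_frame('top'),bot.grab_frame('scene')]
for n,g in(('top',fs[:1]),('scene',fs[1:]),('both',fs)):
    print(n,'knob',*knob(g,[.567,.205,-.335],.078),'nut',*nut(g,[.5205,-.184]))
    print(' grip',[d['xyz'] for f in g for d in bot.spot_point('wrench_grip',f)[:1]])
E
```

```text
top knob [ 0.5664365   0.20646344 -0.42871357] 0.0069349780678749084 nut [ 0.51917808 -0.18667932  0.75770943] -0.7718909978866577
 grip [[0.6965, 0.1579, 0.0472]]
scene knob [ 0.56639644  0.20915724 -0.63817671] 0.0057184272445738316 nut [ 0.52049815 -0.18507532  0.80192661] -0.7051059603691101
 grip [[0.6993, 0.1562, 0.0412]]
both knob [ 0.56675301  0.20722016 -0.46138821] 0.016731617972254753 nut [ 0.51992146 -0.18589617  0.77831475] -1.3511823415756226
 grip [[0.6965, 0.1579, 0.0472], [0.6993, 0.1562, 0.0412]]
```

```bash
cat > to.py <<'E'
import sys; from h import *
from scipy.spatial.transform import Rotation as Ro
# usage: to.py x y z yaw  -> tool-frame shift (mm), rotvec from measured pose
x,y,z,w=map(float,sys.argv[1:5]); s=bot.observe()
R=Ro.from_euler('xyz',s['tool_rot']); G=Ro.from_euler('xyz',[np.pi,0,w])
print('t',s['clock'],'pos',s['position'].round(4),'rot',s['tool_rot'].round(4),'q',s['qpos'].round(2),'F',s['force'].round(2),'M',s['moment'].round(2),'w',s['grip_width'].round(4),s['finger_force'])
print('shift',(R.inv().apply(np.array([x,y,z])-s['position'])*1e3).round(1),'turn',(R.inv()*G).as_rotvec().round(4))
E
python3 -m jog '[[[37,-26.5,2,0,0,0,1],[37,-26.5,2,0,0,0,1],[37,-26.5,2,0,0,0,1],[37,-26.5,2,0,0,0,1],[37,-26.5,2,0,0,0,1]]]'
python3 -m jog '[[[37,-26.5,2,0,0,0,1],[37,-26.5,2,0,0,0,1],[37,-26.5,2,0,0,0,1],[37,-26.5,2,0,0,0,1],[37,-26.5,2,0,0,0,1]]]'
python3 -m jog '[[[37,-26.5,2,0,0,0,1],[37,-26.5,2,0,0,0,1],[17,-42,0,0,0,0,1],[17,-42,0,0,0,0,1],[17,-42,0,0,0,0,1]]]'
python3 -m jog '[[[17,-42,0,0,0,0,1],[17,-42,0,0,0,0,1],[17,-42,0,0,0,0,1],[17,-42,0,0,0,0,1],[17,-42,0,0,0,0,1]]]'
python3 -m jog '[[[0,0,0,0,0,-0.14,1],[0,0,0,0,0,-0.14,1],[0,0,0,0,0,-0.14,1],[0,0,0,0,0,-0.14,1],[0,0,0,0,0,-0.14,1]]]'
python3 -m jog '[[[0,0,0,0,0,-0.14,1],[0,0,0,0,0,-0.14,1],[0,0,0,0,0,0,1]]]'
python3 to.py .5665 .207 .200 1.21
```

```text
clock: 1.5
position: [0.2915, -0.4371, 0.294]
tool_rot: [3.141, -0.0, 0.226]
force: [1.0, -1.5, -0.7]
grip_width: 0.0858
finger_force: 0.0
clock: 2.0
position: [0.4422, -0.2665, 0.2841]
tool_rot: [3.141, -0.0, 0.226]
force: [-0.3, -0.3, -1.7]
grip_width: 0.0856
finger_force: 0.0
clock: 2.5
position: [0.5231, -0.0638, 0.28]
tool_rot: [3.142, -0.0, 0.226]
force: [1.3, 0.5, -0.5]
grip_width: 0.0856
finger_force: 0.0
clock: 3.0
position: [0.5589, 0.1599, 0.2801]
tool_rot: [3.142, -0.0, 0.226]
force: [2.0, -0.3, 0.1]
grip_width: 0.0852
finger_force: 0.0
clock: 3.5
position: [0.5588, 0.1581, 0.2799]
tool_rot: [3.141, -0.0, 0.932]
force: [-0.6, -0.3, 0.5]
grip_width: 0.0856
finger_force: 0.0
clock: 3.8
position: [0.5589, 0.1579, 0.2798]
tool_rot: [-3.141, -0.0, 1.208]
force: [0.5, -0.2, -0.4]
grip_width: 0.0854
finger_force: 0.0Traceback (most recent call last):
  File "to.py", line 6, in <module>
    print('t',s['clock'],'pos',s['position'].round(4),'rot',s['tool_rot'].round(4),'q',s['qpos'].round(2),'F',s['force'].round(2),'M',s['moment'].round(2),'w',s['grip_width'].round(4),s['finger_force'])
                                                                                                                                                               ^^^^^^^^^^^^^^^^^^^^^
AttributeError: 'float' object has no attribute 'round'
```

```bash
sed -i "s/'w',s\['grip_width'\].round(4)/'w',round(s['grip_width'],4)/" to.py
python3 -m jog '[[[24,-5,20,0,0,0,1],[24.5,-5.2,20,0,0,0,1],[0,0,25,0,0,0,1],[0,0,25,0,0,0,1],[0,0,0,0,0,0,1]]]'
python3 to.py .5665 .207 .136 1.21
```

```text
clock: 4.3
position: [0.5654, 0.2066, 0.1872]
tool_rot: [-3.138, 0.003, 1.202]
force: [-0.2, -0.6, 0.6]
grip_width: 0.0853
finger_force: 0.0
t 4.3 pos [0.5654 0.2066 0.1872] rot [-3.1384  0.0032  1.2022] q [-0.14  0.66 -0.45  1.74  0.37  0.83 -1.13] F [-0.2  -0.62  0.61] M [-0.02  0.03  0.01] w 0.0853 0.0
shift [ 0.9  1.1 51.2] turn [-0.0032  0.0032 -0.0078]
```

```bash
python3 -m jog '[[[1,1,20,0,0,-0.008,1],[0,0,20,0,0,0,1],[0,0,11,0,0,0,1],[0,0,0,0,0,0,0.4],[0,0,0,0,0,0,0.4]]]' 20
python3 -m jog '[[[0,0,0,0,0,0,0.2],[0,0,0,0,0,0,0],[0,0,0,0,0,0,0],[0,0,0,0,0,0,0],[0,0,0,0,0,0,0]]]' 25
python3 to.py .5665 .207 .136 1.21; python3 -c "
from h import *
f=snap('scene'); g=snap('top')
a=f['img'][140:290,250:450];b=g['img'][150:300,150:350]
cv2.imwrite('pics/g1.png',cv2.resize(np.hstack([a,b]),(800,300),interpolation=3)[...,::-1])"
```

```text
clock: 4.8
position: [0.5682, 0.2078, 0.1399]
tool_rot: [3.141, -0.001, 1.213]
force: [0.2, -0.5, -0.1]
grip_width: 0.0589
finger_force: 0.0
clock: 5.3
position: [0.5682, 0.2078, 0.1399]
tool_rot: [3.141, -0.001, 1.213]
force: [-1.2, -0.8, 7.9]
grip_width: 0.0296
finger_force: 24.5
t 5.3 pos [0.5682 0.2078 0.1399] rot [ 3.1407e+00 -7.0000e-04  1.2133e+00] q [-0.16  0.73 -0.42  1.76  0.41  0.74 -1.15] F [-1.16 -0.77  7.94] M [-0.08  0.39 -0.13] w 0.0296 24.507172107696533
shift [-1.3 -1.3  3.9] turn [ 0.0009 -0.0007  0.0033]
```

View pics/g1.png

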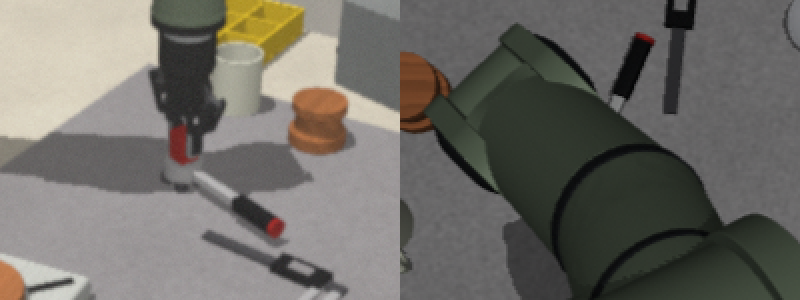

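```bash
python3 -m jog '[[[0,0,0,0,0,0,0],[0,0,0,0,0,0,0],[0,0,-5,0,0,0,0],[0,0,-15,0,0,0,0],[0,0,-20,0,0,0,0]]]' 50
python3 -m jog '[[[0,0,-30,0,0,0,0],[0,0,-30,0,0,0,0],[0,0,-20,0,0,0,0],[0,0,0,0,0,0,0],[0,0,0,0,0,0,0]]]'
python3 to.py .520 -.186 .26 2.35; python3 -c "
from h import *
f=snap('scene'); print(bot.spot_point('wrench_knob',f)[:1],bot.spot_point('wrench_grip',f)[:1])"
```

```text
clock: 5.9
position: [0.5674, 0.2075, 0.1796]
tool_rot: [-3.14, 0.001, 1.214]
force: [0.2, -0.6, -5.2]
grip_width: 0.0295
finger_force: 50.2
clock: 6.4
position: [0.5677, 0.2074, 0.2589]
tool_rot: [3.141, 0.0, 1.214]
force: [-0.6, -0.5, -6.8]
grip_width: 0.0292
finger_force: 50.3
t 6.4 pos [0.5677 0.2074 0.2589] rot [3.1414e+00 1.0000e-04 1.2135e+00] q [-0.12  0.58 -0.49  1.68  0.32  0.96 -1.07] F [-0.63 -0.46 -6.81] M [ 0.02  0.09 -0.  ] w 0.0292 50.33250153064728
shift [-385.2   92.9   -1.1] turn [ 1.0000e-04  2.0000e-04 -1.1365e+00]
[{'xyz': [0.5696, 0.2065, 0.1971], 'conf': 0.88}] [{'xyz': [0.6981, 0.1575, 0.1594], 'conf': 0.62}]
```

```bash
python3 -m jog '[[[-20,5,0,0,0,0,0],[-36,9,0,0,0,0,0],[-36,9,0,0,0,0,0],[-36,9,0,0,0,0,0],[-36,9,0,0,0,0,0]]]' 
python3 -m jog '[[[-36,9,0,0,0,0,0],[-36,9,0,0,0,0,0],[-36,9,0,0,0,0,0],[-36,9,0,0,0,0,0],[-36,9,0,0,0,0,0]]]'
python3 -m jog '[[[-36,9,0,0,0,0,0],[-5,-2,0,0,0,0,0],[0,0,0,0,0,-0.1,0],[0,0,0,0,0,-0.14,0],[0,0,0,0,0,-0.14,0]]]'
python3 -m jog '[[[0,0,0,0,0,-0.14,0],[0,0,0,0,0,-0.14,0],[0,0,0,0,0,-0.14,0],[0,0,0,0,0,-0.14,0],[0,0,0,0,0,-0.1,0]]]'
python3 -m jog '[[[0,0,0,0,0,-0.1,0],[0,0,0,0,0,0,0],[0,0,0,0,0,0,0]]]'
python3 to.py .520 -.186 .26 2.35; python3 -c "
from h import *
f=snap('scene'); g=snap('top');
for i in(f,g): print([bot.spot_point(q,i)[:1] for q in('wrench_knob','wrench_grip','wrench_foot','nut_top')])
a=f['img'][170:320,140:340];b=g['img'][180:330,310:510]
cv2.imwrite('pics/g2.png',cv2.resize(np.hstack([a,b]),(800,300),interpolation=3)[...,::-1])"
```

```text
clock: 7.05
position: [0.5483, 0.0382, 0.258]
tool_rot: [-3.14, 0.001, 1.214]
force: [0.8, 0.3, -6.2]
grip_width: 0.029
finger_force: 50.4
clock: 7.55
position: [0.5275, -0.1461, 0.2581]
tool_rot: [-3.14, 0.0, 1.214]
force: [0.9, -0.4, -5.2]
grip_width: 0.0292
finger_force: 50.4
clock: 8.05
position: [0.5202, -0.1853, 0.258]
tool_rot: [-3.14, -0.001, 1.6]
force: [-0.0, 0.2, -5.6]
grip_width: 0.0294
finger_force: 50.3
clock: 8.55
position: [0.5201, -0.1854, 0.258]
tool_rot: [-3.141, -0.001, 2.26]
force: [-0.5, -0.7, -5.9]
grip_width: 0.0296
finger_force: 50.2
clock: 8.85
position: [0.5203, -0.1855, 0.2583]
tool_rot: [-3.141, -0.001, 2.351]
force: [0.2, -0.1, -5.9]
grip_width: 0.0294
finger_force: 50.1
t 8.85 pos [ 0.5203 -0.1855  0.2583] rot [-3.1415e+00 -1.0000e-03  2.3506e+00] q [ 0.76  0.55 -0.73  1.81  0.44  0.95  0.62] F [ 0.22 -0.08 -5.91] M [-0.06  0.04  0.03] w 0.0294 50.08544862270355
shift [-0.2 -0.5 -1.7] turn [-0.0001 -0.001   0.0006]
[[{'xyz': [0.5209, -0.1853, 0.1966], 'conf': 0.77}], [{'xyz': [0.6219, -0.0857, 0.1604], 'conf': 0.84}], [{'xyz': [0.5195, -0.1839, 0.1334], 'conf': 0.9}], [{'xyz': [0.5219, -0.1834, 0.1022], 'conf': 0.76}]]
[[{'xyz': [0.519, -0.1901, 0.1976], 'conf': 0.91}], [{'xyz': [0.6222, -0.0874, 0.1669], 'conf': 0.78}], [{'xyz': [0.5201, -0.1857, 0.1348], 'conf': 0.63}], [{'xyz': [0.764, -0.2322, 0.0164], 'conf': 0.59}]]
```

View pics/g2.png

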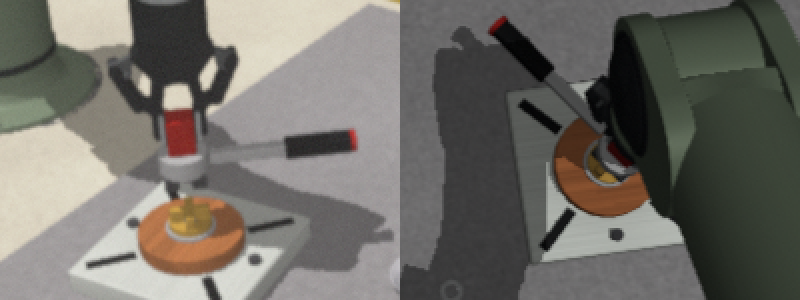

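```bash
python3 -m jog '[[[0,0,10,0,0,0,0],[0,0,12,0,0,0,0],[0,0,8,0,0,0,0],[0,0,4,0,0,0,0],[0,0,0,0,0,0,0]]]' 
python3 -m jog '[[[0,0,2,0,0,0,0],[0,0,2,0,0,0,0],[0,0,2,0,0,0,0],[0,0,0,0,0,0,0]]]'
python3 to.py .520 -.186 .206 2.35
```

```text
clock: 9.85
position: [0.5202, -0.1854, 0.2241]
tool_rot: [-3.141, -0.001, 2.354]
force: [-0.1, -0.0, -5.4]
grip_width: 0.0293
finger_force: 50.1
clock: 10.25
position: [0.5204, -0.1855, 0.2189]
tool_rot: [-3.142, -0.0, 2.354]
force: [-0.9, 1.7, -5.2]
grip_width: 0.0292
finger_force: 50.6
t 10.25 pos [ 0.5204 -0.1855  0.2189] rot [-3.1415e+00 -2.0000e-04  2.3538e+00] q [ 0.73  0.6  -0.7   1.85  0.49  0.88  0.58] F [-0.92  1.74 -5.16] M [ 0.35  0.4  -0.02] w 0.0292 50.6287157535553
shift [-0.1 -0.6 12.9] turn [-0.0001 -0.0002  0.0038]
```

```bash
python3 -m jog '[[[0.5,0,2,0,0,0,0],[0,0,1,0,0,0,0],[0,0,0,0,0,0,0]]]'
python3 to.py .520 -.186 .206 2.35
```

```text
clock: 10.55
position: [0.52, -0.1853, 0.2157]
tool_rot: [-3.142, -0.0, 2.354]
force: [0.0, 0.1, -5.2]
grip_width: 0.0293
finger_force: 50.5
t 10.55 pos [ 0.52   -0.1853  0.2157] rot [-3.1415e+00 -1.0000e-04  2.3537e+00] q [ 0.73  0.6  -0.69  1.85  0.5   0.87  0.58] F [ 0.03  0.06 -5.19] M [0.02 0.07 0.02] w 0.0293 50.539557337760925
shift [-0.5 -0.5  9.7] turn [-0.0001 -0.0001  0.0037]
```

```bash
python3 -m jog '[[[0,0,2,0,0,0,0],[0,0,2,0,0,0,0],[0,0,1,0,0,0,0],[0,0,0,0,0,0,0]]]'
python3 -m jog '[[[0,0,1,0,0,0,0],[0,0,1,0,0,0,0],[0,0,0,0,0,0,0]]]'
python3 to.py .520 -.186 .206 2.35
```

```text
clock: 10.95
position: [0.52, -0.1853, 0.2107]
tool_rot: [-3.141, -0.0, 2.354]
force: [-0.2, 0.7, -5.4]
grip_width: 0.0295
finger_force: 50.6
clock: 11.25
position: [0.5201, -0.1853, 0.2088]
tool_rot: [-3.142, -0.0, 2.354]
force: [-0.5, -0.1, -6.2]
grip_width: 0.0291
finger_force: 50.5
t 11.25 pos [ 0.5201 -0.1853  0.2088] rot [-3.1415e+00 -1.0000e-04  2.3537e+00] q [ 0.72  0.61 -0.69  1.85  0.51  0.86  0.57] F [-0.47 -0.08 -6.19] M [ 0.02  0.01 -0.11] w 0.0291 50.5346417427063
shift [-0.5 -0.6  2.8] turn [-0.     -0.0001  0.0037]
```

```bash
python3 -m jog '[[[0,0,1,0,0,0,0],[0,0,1,0,0,0,0],[0,0,0,0,0,0,0]]]'
python3 -m jog '[[[0,0,0.5,0,0,0,0],[0,0,0.5,0,0,0,0],[0,0,0,0,0,0,0]]]'
python3 to.py .520 -.186 .206 2.35
```

```text
clock: 11.55
position: [0.52, -0.1853, 0.2068]
tool_rot: [-3.142, -0.0, 2.354]
force: [-0.3, 0.7, -6.1]
grip_width: 0.0292
finger_force: 50.6
clock: 11.85
position: [0.5201, -0.1852, 0.206]
tool_rot: [3.142, 0.0, 2.354]
force: [-1.1, 1.3, -3.8]
grip_width: 0.0291
finger_force: 51.0
t 11.85 pos [ 0.5201 -0.1852  0.206 ] rot [3.1416e+00 1.0000e-04 2.3538e+00] q [ 0.72  0.62 -0.69  1.86  0.51  0.85  0.56] F [-1.09  1.27 -3.75] M [0.18 0.29 0.04] w 0.0291 50.972278118133545
shift [-0.5 -0.7  0. ] turn [0.     0.0001 0.0038]
```

```bash
python3 -m jog '[[[0,0,0.5,0,0,0,0],[0,0,0,0,0,0,0],[0,0,0,0,0,0,0]]]' 20
python3 -m jog '[[[0,0,0,0,0,0,0.6],[0,0,0,0,0,0,1],[0,0,0,0,0,0,1],[0,0,0,0,0,0,1],[0,0,0,0,0,0,1]]]'
python3 -m jog '[[[0,0,-10,0,0,0,1],[0,0,-20,0,0,0,1],[0,0,-20,0,0,0,1],[0,0,-15,0,0,0,1],[0,0,0,0,0,0,1]]]'
python3 to.py .520 -.186 .206 2.35; python3 -c "
from h import *
f=snap('scene'); g=snap('top');
for i in(f,g): print([bot.spot_point(q,i)[:1] for q in('wrench_knob','wrench_grip','wrench_foot','wrench_root')])
a=f['img'][170:320,140:340];b=g['img'][180:330,310:510]
cv2.imwrite('pics/g3.png',cv2.resize(np.hstack([a,b]),(800,300),interpolation=3)[...,::-1])"
```

```text
clock: 12.15
position: [0.5202, -0.1852, 0.2059]
tool_rot: [3.142, 0.001, 2.354]
force: [-2.5, 1.1, 5.8]
grip_width: 0.0292
finger_force: 52.1
clock: 12.65
position: [0.5201, -0.1852, 0.2054]
tool_rot: [3.142, 0.0, 2.354]
force: [0.3, -0.3, 0.0]
grip_width: 0.0854
finger_force: 0.0
clock: 13.15
position: [0.5208, -0.1854, 0.2727]
tool_rot: [3.14, 0.003, 2.354]
force: [0.5, 0.4, -0.2]
grip_width: 0.0855
finger_force: 0.0
t 13.15 pos [ 0.5208 -0.1854  0.2727] rot [3.1404e+00 2.9000e-03 2.3535e+00] q [ 0.77  0.53 -0.74  1.8   0.43  0.97  0.63] F [ 0.46  0.43 -0.2 ] M [-0.07  0.01 -0.01] w 0.0855 0.0
shift [ 0.3 -1.1 66.7] turn [0.0012 0.0029 0.0035]
[[{'xyz': [0.5223, -0.1881, 0.1437], 'conf': 0.64}], [{'xyz': [0.6225, -0.0841, 0.1064], 'conf': 0.95}], [{'xyz': [0.5204, -0.1847, 0.0839], 'conf': 0.75}], [{'xyz': [0.5493, -0.1618, 0.1095], 'conf': 0.81}]]
[[{'xyz': [0.5214, -0.1895, 0.1457], 'conf': 0.77}], [{'xyz': [0.6205, -0.0824, 0.1133], 'conf': 0.68}], [{'xyz': [0.5223, -0.1849, 0.0848], 'conf': 0.87}], [{'xyz': [0.5452, -0.1604, 0.1068], 'conf': 0.68}]]
```

View pics/g3.png

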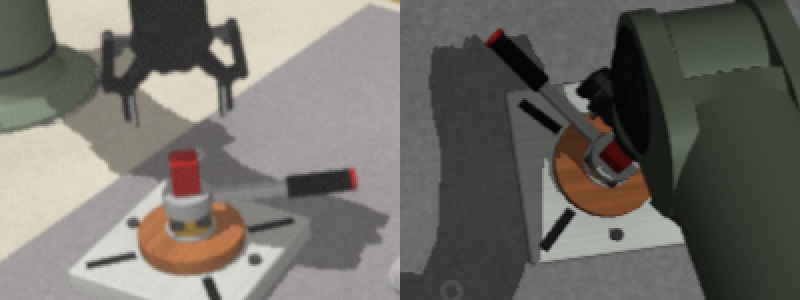

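```bash
python3 -m jog '[[[0,0,0,0,0,0.1,0.5],[0,0,0,0,0,0.14,0],[0,0,0,0,0,0.14,0],[0,0,0,0,0,0.14,0],[0,0,0,0,0,0.14,0]]]' 20
python3 -m jog '[[[0,0,0,0,0,0.14,0],[0,0,0,0,0,0.14,0],[0,0,0,0,0,0.14,0],[0,0,0,0,0,0.14,0],[0,0,0,0,0,0.14,0]]]'
python3 -m jog '[[[0,0,0,0,0,0.14,0],[0,0,0,0,0,0.07,0],[0,-12,0,0,0,0,0],[0,-25,0,0,0,0,0],[20,0,0,0,0,0,0]]]'
python3 -m jog '[[[40,0,0,0,0,0,0],[40,0,0,0,0,0,0],[40,0,0,0,0,0,0],[0,0,0,0,0,0,0],[0,0,0,0,0,0,0]]]'
python3 to.py .5936 -.0605 .169 .783
```

```text
clock: 14.15
position: [0.5201, -0.1852, 0.2703]
tool_rot: [-3.142, -0.0, 1.688]
force: [0.5, -0.3, 0.7]
grip_width: 0.0124
finger_force: 0.0
clock: 14.65
position: [0.5201, -0.1852, 0.2703]
tool_rot: [-3.141, -0.0, 0.988]
force: [-0.3, -0.3, -0.4]
grip_width: -0.0001
finger_force: 0.0
clock: 15.15
position: [0.5051, -0.1442, 0.2703]
tool_rot: [-3.14, 0.002, 0.785]
force: [0.5, -0.5, -0.1]
grip_width: 0.0001
finger_force: 0.0
clock: 15.65
position: [0.5928, -0.059, 0.27]
tool_rot: [-3.141, 0.0, 0.787]
force: [0.1, -0.7, -0.3]
grip_width: -0.0002
finger_force: 0.0
t 15.65 pos [ 0.5928 -0.059   0.27  ] rot [-3.1407e+00  3.0000e-04  7.8750e-01] q [ 0.26  0.53 -0.37  1.7   0.23  0.95 -0.98] F [ 0.15 -0.74 -0.27] M [-0.05  0.06  0.01] w -0.0002 0.0
shift [ -0.4   1.7 101. ] turn [-0.0009  0.0003  0.0045]
```

```bash
python3 -m jog '[[[0,0,30,0,0,0,0],[0,0,35,0,0,0,0],[0,0,25,0,0,0,0],[0,0,11,0,0,0,0],[0,0,0,0,0,0,0]]]'
python3 to.py .5936 -.0605 .169 .783; python3 -c "
from h import *
f=snap('scene'); g=snap('top');
a=f['img'][170:320,140:340];b=g['img'][180:330,310:510]
cv2.imwrite('pics/g4.png',cv2.resize(np.hstack([a,b]),(800,300),interpolation=3)[...,::-1])"
```

```text
clock: 16.15
position: [0.5922, -0.0607, 0.1686]
tool_rot: [-3.14, 0.002, 0.784]
force: [-0.2, 0.0, 1.0]
grip_width: -0.0003
finger_force: 0.0
t 16.15 pos [ 0.5922 -0.0607  0.1686] rot [-3.1401e+00  1.5000e-03  7.8380e-01] q [ 0.23  0.66 -0.33  1.77  0.3   0.76 -1.04] F [-0.18  0.02  1.04] M [-0.01  0.    0.01] w -0.0003 0.0
shift [ 1.2  0.8 -0.4] turn [-0.0015  0.0015  0.0008]
```

View pics/g4.png

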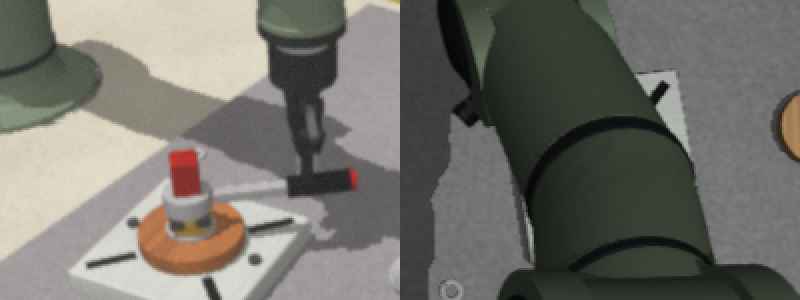

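```bash
python3 -m jog '[[[0,4,0,0,0,0,0],[0,4,0,0,0,0,0],[0,3,0,0,0,0,0],[0,0,0,0,0,0,0]]]'
python3 -m jog '[[[0.7,4,0,0,0,0.03,0],[0.7,4,0,0,0,0.03,0],[0.7,4,0,0,0,0.03,0],[0,0,0,0,0,0,0]]]'
python3 -m jog '[[[0.7,4,0,0,0,0.03,0],[0.7,4,0,0,0,0.03,0],[0.7,4,0,0,0,0.03,0],[0,0,0,0,0,0,0]]]'
python3 to.py .5936 -.0605 .169 .783; python3 -c "
from h import *
f=snap('scene')
for i in(f,): print([bot.spot_point(q,i)[:1] for q in('wrench_knob','wrench_grip')])"
```

```text
clock: 16.65
position: [0.6013, -0.0685, 0.1697]
tool_rot: [3.141, -0.0, 0.783]
force: [0.0, 0.1, -0.5]
grip_width: 0.0004
finger_force: 0.0
clock: 17.05
position: [0.611, -0.0757, 0.1693]
tool_rot: [3.141, 0.0, 0.692]
force: [0.2, -0.4, -0.5]
grip_width: -0.0002
finger_force: 0.0
clock: 17.45
position: [0.6201, -0.0839, 0.1694]
tool_rot: [3.141, -0.0, 0.602]
force: [0.3, 0.1, 0.1]
grip_width: 0.0001
finger_force: 0.1
t 17.45 pos [ 0.6201 -0.0839  0.1694] rot [ 3.1413e+00 -1.0000e-04  6.0170e-01] q [ 0.23  0.7  -0.28  1.69  0.26  0.79 -1.14] F [0.3  0.06 0.1 ] M [ 0.02 -0.    0.01] w 0.0001 0.07841537240892649
shift [ -8.6 -34.2   0.3] turn [ 3.000e-04 -1.000e-04 -1.813e-01]
[[{'xyz': [0.7688, -0.2245, 0.0191], 'conf': 0.74}], [{'xyz': [0.6343, -0.1032, 0.1088], 'conf': 0.75}]]
```

```bash
python3 -m jog '[[[0.7,4,0,0,0,0.03,0],[0.7,4,0,0,0,0.03,0],[0.7,4,0,0,0,0.03,0],[0,0,0,0,0,0,0]]]'
python3 to.py .5936 -.0605 .169 .783
```

```text
clock: 18.0
position: [0.6283, -0.0929, 0.1694]
tool_rot: [3.141, -0.0, 0.512]
force: [-0.3, 0.0, -0.3]
grip_width: -0.0
finger_force: 0.1
t 18.0 pos [ 0.6283 -0.0929  0.1694] rot [ 3.1412e+00 -2.0000e-04  5.1150e-01] q [ 0.23  0.71 -0.26  1.67  0.24  0.8  -1.2 ] F [-0.3   0.01 -0.33] M [ 0.05  0.05 -0.03] w -0.0 0.07082129828631878
shift [-14.4 -45.3   0.4] turn [ 4.000e-04 -1.000e-04 -2.715e-01]
```

```bash
python3 -m jog '[[[0.7,4,0,0,0,0.03,0],[0.7,4,0,0,0,0.03,0],[0,0,0,0,0,0,0]]]'
python3 to.py .5936 -.0605 .169 .783
```

```text
clock: 18.3
position: [0.6333, -0.0993, 0.1694]
tool_rot: [3.141, -0.0, 0.452]
force: [0.7, 0.2, -0.7]
grip_width: 0.0001
finger_force: 0.1
t 18.3 pos [ 0.6333 -0.0993  0.1694] rot [ 3.1412e+00 -1.0000e-04  4.5160e-01] q [ 0.22  0.71 -0.25  1.65  0.22  0.81 -1.24] F [ 0.71  0.18 -0.72] M [ 0.1  -0.01  0.01] w 0.0001 0.10084611363708973
shift [-18.8 -52.3   0.4] turn [ 4.000e-04 -1.000e-04 -3.314e-01]
```

```bash
python3 -m jog '[[[0.6,3.5,0,0,0,0.025,0],[0.6,3.5,0,0,0,0.025,0],[0.6,3.5,0,0,0,0.025,0],[0,0,0,0,0,0,0]]]'
```

```text
clock: 18.7
position: [0.6392, -0.1081, 0.1694]
tool_rot: [3.141, -0.0, 0.377]
force: [-0.5, 0.2, 0.3]
grip_width: 0.0
finger_force: 0.1
```

```bash
python3 -m jog '[[[0.6,3.5,0,0,0,0.025,0],[0.6,3.5,0,0,0,0.025,0],[0.6,3.5,0,0,0,0.025,0],[0,0,0,0,0,0,0]]]'; python3 -c "
from h import *
f=snap('scene')
for i in(f,): print([bot.spot_point(q,i)[:1] for q in('wrench_knob','wrench_grip')])"
```

```text
clock: 19.1
position: [0.6445, -0.1174, 0.1694]
tool_rot: [3.141, -0.0, 0.302]
force: [-0.2, 0.4, 0.2]
grip_width: -0.0
finger_force: 0.1
[[{'xyz': [0.5224, -0.1858, 0.1469], 'conf': 0.68}], [{'xyz': [0.6528, -0.1386, 0.1066], 'conf': 0.81}]]
```

```bash
python3 -m jog '[[[0.6,3.5,0,0,0,0.025,0],[0.6,3.5,0,0,0,0.025,0],[0.6,3.5,0,0,0,0.025,0],[0,0,0,0,0,0,0]]]'
```

```text
clock: 19.65
position: [0.6492, -0.127, 0.1694]
tool_rot: [3.141, -0.0, 0.227]
force: [0.4, 1.0, -1.0]
grip_width: 0.0001
finger_force: 0.1
```

```bash
python3 -m jog '[[[0.6,3.5,0,0,0,0.025,0],[0.6,3.5,0,0,0,0.025,0],[0.6,3.5,0,0,0,0.025,0],[0,0,0,0,0,0,0]]]'
```

```text
clock: 20.05
position: [0.653, -0.1369, 0.1694]
tool_rot: [3.141, -0.0, 0.152]
force: [-0.3, 1.6, -1.0]
grip_width: 0.0004
finger_force: 0.1
```

```bash
python3 -m jog '[[[0.6,3.5,0,0,0,0.025,0],[0.6,3.5,0,0,0,0.025,0],[0.3,2,0,0,0,0.0125,0],[0,0,0,0,0,0,0]]]'
```

```text
clock: 20.45
position: [0.6556, -0.1454, 0.1694]
tool_rot: [3.141, -0.0, 0.09]
force: [0.6, 1.2, 0.7]
grip_width: -0.0003
finger_force: 0.1
```

```bash
python3 -m jog '[[[0.6,3.5,0,0,0,0.025,0],[0.6,3.5,0,0,0,0.025,0],[0.3,2,0,0,0,0.0125,0],[0,0,0,0,0,0,0]]]'
```

```text
clock: 20.85
position: [0.6577, -0.1543, 0.1694]
tool_rot: [3.141, -0.0, 0.028]
force: [-0.5, 0.9, 0.4]
grip_width: 0.0
finger_force: 0.1
```

```bash
python3 -m jog '[[[0.6,3.5,0,0,0,0.025,0],[0.6,3.5,0,0,0,0.025,0],[0.3,2,0,0,0,0.0125,0],[0,0,0,0,0,0,0]]]'
```

```text
clock: 21.25
position: [0.6596, -0.1627, 0.1695]
tool_rot: [-3.141, -0.001, -0.035]
force: [2.8, 3.8, -0.1]
grip_width: 0.0
finger_force: 1.9
```

Run:
```python
from fit import *
F=[]
for k in range(4):
    f=bot.grab_frame('scene'); s=bot.observe(); F.append(np.r_[s['force'],s['moment'],s['finger_force']])
    print([np.round(d['xyz'],4) for q in('wrench_knob','wrench_grip','wrench_root') for d in bot.spot_point(q,f)[:1]])
print(np.mean(F,0).round(2),np.std(F,0).round(2))
for w in(0,.2,-.2): print(knob([f],[.5205,-.1855,w],.144))
i=f['img'][190:280,160:280]; cv2.imwrite('pics/g5.png',cv2.resize(i,(800,600),interpolation=2)[...,::-1])
```

```text
[array([ 0.522 , -0.1862,  0.1439]), array([ 0.6617, -0.186 ,  0.1073]), array([ 0.5602, -0.1866,  0.1063])]
[array([ 0.5207, -0.188 ,  0.1413]), array([ 0.6645, -0.1872,  0.1068]), array([ 0.557 , -0.1873,  0.1064])]
[array([ 0.5186, -0.1868,  0.1429]), array([ 0.6623, -0.1862,  0.1104]), array([ 0.5602, -0.1901,  0.1068])]
[array([ 0.5207, -0.1865,  0.145 ]), array([ 0.6602, -0.1844,  0.1079]), array([ 0.5577, -0.1884,  0.1097])]
[ 3.09  3.74  0.31  0.79 -0.65  0.08  1.97] [0.58 0.15 0.5  0.01 0.08 0.02 0.05]
(array([ 0.51869623, -0.18370365,  0.32908201]), np.float64(0.022499656304717064))
(array([ 0.51841078, -0.18344773,  0.30724244]), np.float64(0.02266043797135353))
(array([ 0.51854579, -0.1835032 , -0.34554755]), np.float64(0.02296561934053898))
```

View pics/g5.png

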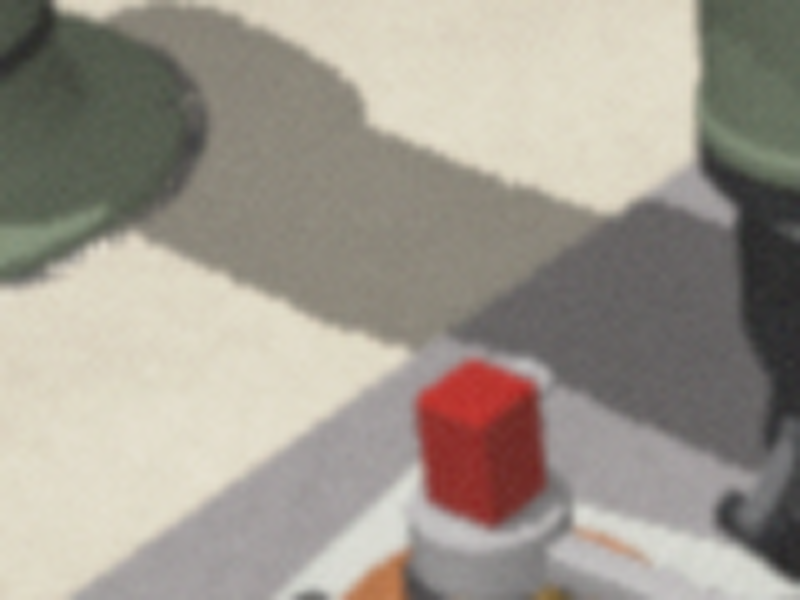

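```bash
python3 -m jog '[[[0.4,1.5,0,0,0,0,0],[0.4,1.5,0,0,0,0,0],[0,0,0,0,0,0,0]]]'
```

```text
clock: 22.35
position: [0.6601, -0.1656, 0.1694]
tool_rot: [-3.141, -0.0, -0.034]
force: [3.4, 5.9, 0.1]
grip_width: -0.0001
finger_force: 2.7
```

```bash
python3 -m jog '[[[0.3,2,0,0,0,0,0],[0,0,0,0,0,0,0]]]'
```

```text
clock: 22.55
position: [0.6602, -0.1675, 0.1694]
tool_rot: [-3.141, 0.0, -0.034]
force: [2.0, 7.4, 0.7]
grip_width: 0.0001
finger_force: 3.2
```

```bash
python3 -m jog '[[[0.2,2,0,0,0,0,0],[0,0,0,0,0,0,0]]]'
```

```text
clock: 22.75
position: [0.6603, -0.1695, 0.1693]
tool_rot: [-3.141, 0.0, -0.034]
force: [1.8, 5.6, 1.0]
grip_width: -0.0002
finger_force: 3.1
```

```bash
python3 -m jog '[[[0.2,2,0,0,0,0,0],[0,0,0,0,0,0,0]]]'
```

```text
clock: 22.95
position: [0.6603, -0.1716, 0.1693]
tool_rot: [-3.141, 0.0, -0.034]
force: [1.8, 6.9, 0.2]
grip_width: -0.0
finger_force: 2.9
```

```bash
python3 -m jog '[[[0.2,2,0,0,0,0,0],[0,0,0,0,0,0,0]]]'
```

```text
clock: 23.15
position: [0.6604, -0.1737, 0.1693]
tool_rot: [-3.141, 0.001, -0.034]
force: [1.0, 4.5, -0.1]
grip_width: 0.0002
finger_force: 2.7
```

```bash
python3 -m jog '[[[0.2,2,0,0,0,0,0],[0.1,1.5,0,0,0,0,0],[0,0,0,0,0,0,0]]]'
python3 - <<'E'
from h import *
F=[]
for k in range(3):
    f=bot.grab_frame('scene'); s=bot.observe(); F.append(np.r_[s['force'],s['finger_force']])
    print([np.round(d['xyz'],4) for q in('wrench_knob','wrench_grip') for d in bot.spot_point(q,f)[:1]])
print(np.mean(F,0).round(2))
E
```

```text
clock: 23.45
position: [0.6604, -0.1775, 0.1692]
tool_rot: [-3.141, 0.001, -0.034]
force: [-0.1, 3.9, 0.2]
grip_width: -0.0001
finger_force: 2.2
[array([ 0.5201, -0.1839,  0.1447]), array([ 0.6608, -0.1986,  0.1076])]
[array([ 0.5181, -0.1877,  0.1428]), array([ 0.7685, -0.2308,  0.0178])]
[array([ 0.5225, -0.187 ,  0.1431]), array([ 0.665 , -0.1991,  0.1071])]
[-1.46  4.7  -0.4   2.19]
```

```bash
python3 -m jog '[[[0,-2,0,0,0,0,0],[0,-2,0,0,0,0,0],[0,-2,0,0,0,0,0],[0,-2,0,0,0,0,0],[0,-2,0,0,0,0,0]]]'
python3 -m jog '[[[0,-2,0,0,0,0,0],[0,-2,0,0,0,0,0],[0,-2,0,0,0,0,0],[0,-2,0,0,0,0,0],[0,-2,0,0,0,0,0]]]'
python3 -m jog '[[[0,-3,0,0,0,0,0],[0,-5,0,0,0,0,0],[0,-8,0,0,0,0,0],[0,-8,0,0,0,0,0],[0,0,0,0,0,0,0]]]'
python3 -c "
from h import *
f=snap('scene')
print([np.round(d['xyz'],4) for q in('wrench_knob','wrench_grip','wrench_foot') for d in bot.spot_point(q,f)[:1]])
cv2.imwrite('pics/g6.png',cv2.resize(f['img'][150:330,140:380],(800,600),interpolation=2)[...,::-1])"
```

```text
clock: 24.4
position: [0.6606, -0.1668, 0.1691]
tool_rot: [-3.141, 0.001, -0.033]
force: [-4.3, 6.0, -1.6]
grip_width: 0.0002
finger_force: 2.9
clock: 24.9
position: [0.6616, -0.1577, 0.1696]
tool_rot: [3.141, -0.001, -0.034]
force: [0.0, 0.7, 0.1]
grip_width: -0.0
finger_force: 0.0
clock: 25.4
position: [0.6624, -0.1315, 0.1694]
tool_rot: [-3.141, 0.0, -0.032]
force: [0.4, 0.6, -0.2]
grip_width: -0.0004
finger_force: 0.0
[array([ 0.5206, -0.1817,  0.144 ]), array([ 0.6635, -0.1828,  0.1098]), array([ 0.5205, -0.1817,  0.0848])]
```

View pics/g6.png

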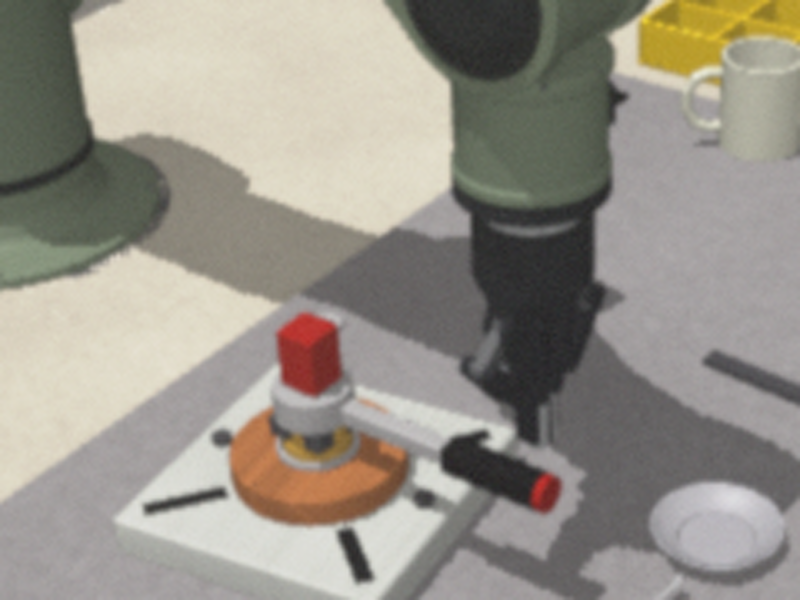

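```bash
python3 -m jog '[[[0,-15,-10,0,0,0,0],[0,-10,-30,0,0,0,0],[0,0,-30,0,0,0,0],[0,0,-30,0,0,0,0.3],[0,0,0,0,0,0,0.3]]]'
python3 -m jog '[[[0,0,0,0,0,0,0.3],[0,0,0,0,0,0,0.3],[0,0,0,0,0,0,0.3]]]'
python3 - <<'E'
from fit import *
K=[];G=[]
for k in range(4):
    f=bot.grab_frame('scene')
    K+=[d['xyz'] for d in bot.spot_point('wrench_knob',f)[:1]]; G+=[d['xyz'] for d in bot.spot_point('wrench_grip',f)[:1]]
print(np.median(K,0),np.median(G,0)); print(bot.observe()['position'],bot.observe()['force'])
E
```

```text
clock: 26.1
position: [0.6645, -0.1078, 0.2743]
tool_rot: [3.141, -0.006, -0.034]
force: [0.5, 0.1, -0.0]
grip_width: 0.0252
finger_force: 0.0
clock: 26.4
position: [0.6627, -0.1082, 0.2685]
tool_rot: [-3.141, 0.001, -0.034]
force: [0.8, -0.6, 0.2]
grip_width: 0.0254
finger_force: 0.0
[ 0.5229 -0.1851  0.1438] [ 0.66265 -0.18505  0.10765]
[ 0.66306525 -0.10846823  0.26940236] [ 0.24123313 -0.23085023 -0.77300311]
```

The knob is on the nut's axis at the right height, and the handle has sprung back straight to where the nut seated, so I'm handing it in.

```bash
python3 -c "
from workcell import bot
print(bot.job_done())"
```

```text
the job is handed in; nothing more can be done
None
```

I fitted the wrench on the nut, tightened it clockwise until it clicked (going by the drop in resistance), eased off and handed the job in; the last images show it fully down with its handle back in line, but the hand-in returned no verdict and I did not re-measure the bystanders.

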